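Send the kit cartons down the sloped tray

TASK

On the check-in table, slide the two small cardboard cartons down their lanes of the sloped white tray until each rests against the stop at the low end. Keep them lying flat on the tray rather than lifting them, and leave the round jar standing where it is in its own lane.

Things in the scene. Friction and masses are not known exactly. Their poses are not given: they have to be found in the camera images.
- carton_a: one of two like brown cardboard cartons with a pale band, 70 x 52 x 36 mm (x, y, z), 0.12 kg, lying flat near the high end of a tray lane, x pointing down the slope. Origin: centre of its underside, 35 mm from either end face. It will not slide by itself: a light push on its uphill end, 10 to 15 mm above the bed, slides it. No room for fingers beside it: push from behind with closed fingers
- carton_b: the other of two like brown cardboard cartons with a pale band, 70 x 52 x 36 mm (x, y, z), 0.12 kg, lying flat near the high end of a tray lane, x pointing down the slope. Origin: centre of its underside, 35 mm from either end face. It will not slide by itself: a light push on its uphill end, 10 to 15 mm above the bed, slides it. No room for fingers beside it: push from behind with closed fingers
- jar: round amber jar with a black lid, 48 mm across, 42 mm high, standing near the high end of the third lane (which lane varies); not to be moved. Origin: centre of its underside. At the start it and the cartons have x = -45 mm in the tray_bed frame
- tray_bed (a point): point on the bed of the fixed white tray, on its centre line, 65 mm above the table. x runs down the slope (away from robot, 14 deg below level), y across, z square to the bed. Bed from x = -140 mm (high end, open) to +120 (stop, 28 mm high). Lane centres y = -66, 0, 66 mm; lanes 62 mm wide, walls 4 mm thick, 18 high. A carton at the stop has its origin at x = 85 mm
Mind the look-alikes: they are no part of the job. What is shaped like the carton_a but blue is not meant. Leave any green look-alike of the carton_b alone.

How it is judged:
At the end, for the whole second after the job is handed in: Both cartons lie still and flat in the tray within 10 mm of touching the stop, in line with their lanes to 10 degrees; the jar still stands within 20 mm of where it began (x of carton_a in the frame of tray_bed between 0.075 and 0.095 m and y of carton_a in the frame of tray_bed between -0.08 and 0.08 m and z of carton_a in the frame of tray_bed between -0.01 and 0.01 m and angle between the z axis of each of carton_a, carton_b and the z axis of tray_bed, either way round below 0.175 rad and angle between the x axis of each of carton_a, carton_b and the x axis of tray_bed, either way round below 0.175 rad and linear speed of each of carton_a, carton_b below 0.02 m/s and x of carton_b in the frame of tray_bed between 0.075 and 0.095 m and y of carton_b in the frame of tray_bed between -0.08 and 0.08 m and z of carton_b in the frame of tray_bed between -0.01 and 0.01 m and distance of jar from where it was at the start of the episode below 0.02 m and angle between the z axis of jar and the z axis of tray_bed, either way round below 0.3 rad).
It fails at once if a carton was lifted off the bed of the tray (its underside more than 20 mm above it) (z of any of carton_a, carton_b in the frame of tray_bed above 0.02 m).
It fails at once if the round jar was moved more than 20 mm or knocked over (distance of jar from where it was at the start of the episode above 0.02 m or angle between the z axis of jar and the z axis of tray_bed, either way round above 0.5 rad).
It also fails if it takes over 42 s, if anything falls off the work surface, if the arm or the gripper's body presses on something with over 40 N, if the wrist force passes 120 N, or if a joint passes its speed limit or range.

ROBOT

A 6-joint arm with a two-finger parallel gripper is mounted at the origin on the work surface. World frame = base frame: x ahead of the robot, y to its left, z up, the work surface at z = 0. Lengths are in m, angles in rad, forces in N, time in s.
With the tool pointing down it reaches from about 0.35 to 0.725 m from the base axis. Payload 6 kg.
Tool frame: the origin (TCP) lies between the finger pads; the fingertips stand 25 mm ahead of it and the grasp point (between the pads) lies 6 mm ahead of it; z points along the fingers, y is the direction in which the jaws open and shut (so a half turn about z gives the same grasp; the last joint's range is limited). The gripper opens to 85 mm and grips with 20 to 120 N. Pads are 22 mm wide; open, the fingers measure 114 mm over their backs; the gripper's body (76 mm by 85 mm) begins 54 mm behind the grasp point. The pads swing forward as they close: fully open they stand 13 mm farther back than shut.
Start: joints at [-0.918, 0.04, 0.085, 0, -1.615, -0.334], TCP at [0.188, -0.57, 0.256] pointing down, gripper open.
Joint ranges: [-2.56, 2.56], [-1.29, 2.01], [-1.08, 1.49], [-3.29, 1.98], [-2.81, -0.18], [-2.99, 2.99]. Speed limits (rad/s): [2.57, 2.57, 3.01, 3.14, 3.14, 3.14].

INTERFACE

Orientations are given as a unit quaternion [x, y, z, w].
In Python, from bench import * gives the robot as it stands. The module is installed in compiled form; this text tells all that it offers.
- The arm moves only by the tool jog_arm, never from a script. Its arguments are lists of equal length, an entry for each row: "rot": the turn, a rotation vector about the tool's x, y, z in rad, a list of three; "travel": the shift along the tool's x, y, z in m, a list of three; "grip": the opening, from 0 (shut) to 1 (fully open). In form: {"rot": [[rx, ry, rz], ...], "travel": [[x, y, z], ...], "grip": [grip, ...]}. A call has 1 to 5 rows; each row shifts and turns the commanded pose from where the row before left it, along the tool's axes as they then stand; what a row does not reach is not made up. A row lasts 1/12 s, in which the tool goes at most 41.7 mm and 7.16 degrees, less where a joint would pass 70% of its speed; a pose out of reach is approached as far as the arm can. A call with a gripper value outside its range is refused whole. The fingers move at their own pace and stop on an object; "squeeze" is the grip in N (left out, the last holds). Time passes only in rows, so rows that do not move let the fingers close. It gives the time, the measured TCP pose, the force and the opening at its end, in the units of the state.
- sense(): the state, without advancing time (a new reading comes with each control period).
- capture(name): name is "scene" or "top"; returns the picture (400x640x3 uint8, blue, green, red); there is no depth.
- get_calibration(name): a dict with "fovy" (degrees; the focal length in pixels is half the picture's height over the tangent of half this angle, whatever the lens; pixels are square), "cx", "cy" (the principal point, pixels), "view" (4x4, takes a point from world to camera coordinates). Camera axes: x right, y down, z forward; pixel columns grow to the right and rows downward; lengths in m; the calibration is good to about 2 mm. A picture is of the moment at which its call begins. get_calibration takes no time and is no camera call.
- finish_job(): hands the job in, once; it reports no verdict.
The state is a dict: "time": time; "joint_pos": joint angles; "dq": joint speeds; "effort": joint torques, N m; "tcp_pos": TCP position; "ee_rot": TCP orientation; "ft_force": force on the tool from outside, world axes, zero at the start; "ft_torque": the same for the moment, N m; "width": finger opening in m.
Only numpy, scipy, OpenCV 4.12 (cv2) and the standard library are available. Lean on these libraries where they do the work, as an engineer would, in place of code of your own. Each camera call takes 0.05 s, during which the arm holds its last target.

## Working session

There is one attempt and no reset: what is moved stays moved. The work goes in short steps, Python scripts to look and compute and a tool call to move; the robot and the scene stay as the last step left them, time stands still between calls to the robot, and variables do not carry over. Pictures are saved under pics/ and viewed, and the job is handed in when it is done.

Besides the shell and the picture viewer there is one more tool, called after "Call:" as a command line: name --argument value ..., lists and objects as JSON in quotes. jog_arm: Moves the arm, as the interface text tells. Its arguments: {"type":"object","properties":{"rot":{"type":"array","items":{"type":"array","items":{"type":"number"}}},"travel":{"type":"array","items":{"type":"array","items":{"type":"number"}}},"grip":{"type":"array","items":{"type":"number"}},"squeeze":{"type":"number"}},"required":["rot","travel","grip"]}

```bash
mkdir -p pics; python3 - <<'E'
from bench import *
import cv2
for n in("scene","top"):
    cv2.imwrite(f"pics/{n}0.png",capture(n)); c=get_calibration(n); print(n,c)
s=sense(); print({k:s[k] for k in("time","tcp_pos","ee_rot","ft_force","width")})
E
```

```text
scene {'fovy': 53.29471170611226, 'cx': 316.10259143343035, 'cy': 198.40635857260807, 'view': array([[ 0.61541823,  0.78808925,  0.01325611, -0.33557243],
       [ 0.44015574, -0.32966848, -0.83521351, -0.17789938],
       [-0.65385268,  0.51984038, -0.54976601,  1.04783283],
       [ 0.        ,  0.        ,  0.        ,  1.        ]])}
top {'fovy': 56.13211279465862, 'cx': 316.32636413163317, 'cy': 203.27158924940636, 'view': array([[ 0.0283409 , -0.99958996, -0.00408761,  0.00382451],
       [-0.98422256, -0.02719025, -0.17483317,  0.51923792],
       [ 0.17465033,  0.00897805, -0.98458959,  0.66846713],
       [ 0.        ,  0.        ,  0.        ,  1.        ]])}
{'time': 0.1, 'tcp_pos': array([ 0.18805858, -0.5695026 ,  0.25538284]), 'ee_rot': array([-1.58757085e-01,  9.87317350e-01,  7.76184311e-04, -1.90724558e-04]), 'ft_force': array([-0.53194642,  0.1904648 , -1.1552648 ]), 'width': 0.08555379391210666}
```

View pics/scene0.png

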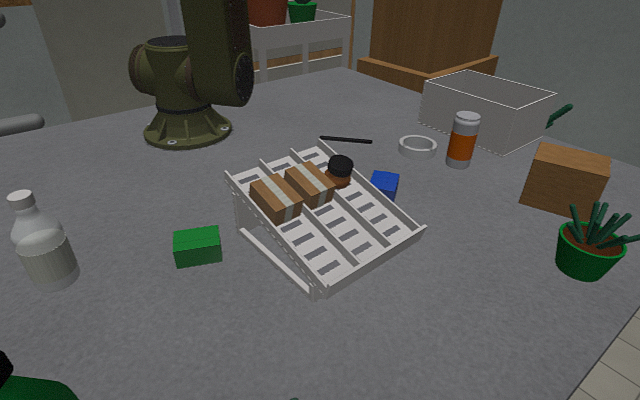

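View pics/top0.png

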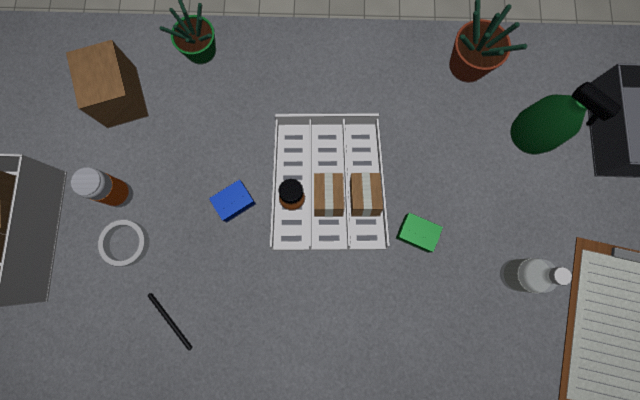

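The three tray lanes run left to right in the top view:
- **Jar:** at about (291,192) in the left lane (+y).
- **Brown banded cartons:** at (329,194) and (367,194), in the middle and right lanes. They fit the description by colour, pale band and being in lanes.
- **Look-alikes:** blue at (232,200) and green at (420,232). Both lie on the table off the tray and aren't meant.

I'll enlarge a crop to confirm this.

```bash
python3 - <<'E'
import cv2
t=cv2.imread("pics/top0.png")[100:260,210:450]; cv2.imwrite("pics/top0z.png",cv2.resize(t,None,fx=3.3,fy=3.3,interpolation=cv2.INTER_CUBIC))
t=cv2.imread("pics/scene0.png")[135:305,215:435]; cv2.imwrite("pics/scene0z.png",cv2.resize(t,None,fx=3.5,fy=3.5,interpolation=cv2.INTER_CUBIC))
E
```

```text
(no output)
```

View pics/top0z.png

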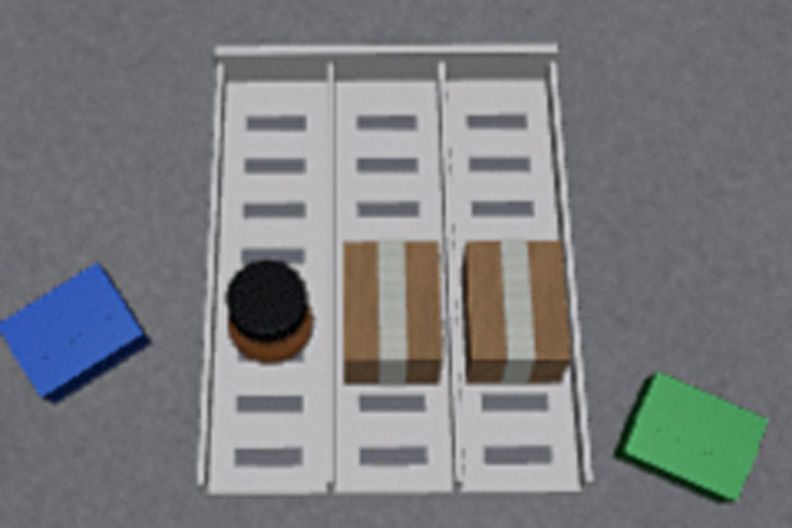

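View pics/scene0z.png

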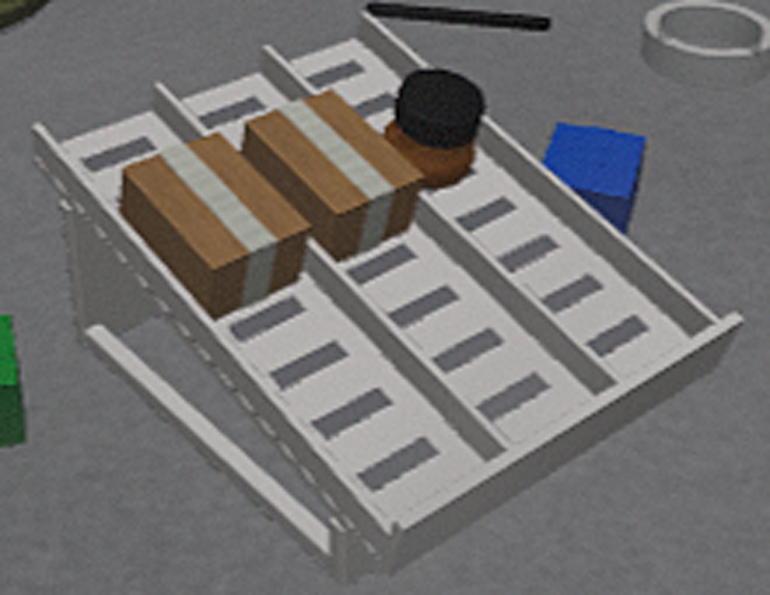

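```bash
cat > h.py <<'E'
from bench import *
import numpy as np
def ray(n,u,v,z):
    c=get_calibration(n); f=200/np.tan(np.radians(c["fovy"]/2)); V=np.array(c["view"]); R=V[:3,:3]; o=-R.T@V[:3,3]
    d=R.T@np.array([(u-c["cx"])/f,(v-c["cy"])/f,1]); return o+d*(z-o[2])/d[2]
S,C=np.sin(np.radians(14)),np.cos(np.radians(14))
def zt(x,h): return .065-x*S+h*C
E
python3 - <<'E'
from h import *
T=lambda a,b,z:ray("top",210+a/3.3-.35,100+b/3.3-.35,z).round(4)
K=lambda a,b,z:ray("scene",215+a/3.5-.35,135+b/3.5-.35,z).round(4)
print("near bed L/R",T(207,492,zt(-.14,0)),T(582,490,zt(-.14,0)))
print("near dividers top",T(331,484,zt(-.14,.018)),T(459,484,zt(-.14,.018)))
print("far bed",T(222,80,zt(.12,0)),T(550,80,zt(.12,0)))
print("far dividers top",T(330,65,zt(.12,.018)),T(441,65,zt(.12,.018)))
print("A top uphill L,R",T(344,361,zt(-.08,.036)),T(441,361,zt(-.08,.036)),"downhill",T(343,241,zt(-.01,.036)),T(440,241,zt(-.01,.036)))
print("B top uphill L,R",T(467,361,zt(-.08,.036)),T(570,361,zt(-.08,.036)),"downhill",T(463,241,zt(-.01,.036)),T(560,241,zt(-.01,.036)))
print("scene: B uphill tops",K(122,182,zt(-.08,.036)),K(215,134,zt(-.08,.036)))
print("scene: A uphill tops",K(244,130,zt(-.08,.036)),K(332,92,zt(-.08,.036)))
print("scene divider near tops",K(158,85,zt(-.14,.018)),K(268,47,zt(-.14,.018)))
print("jar lid",T(267,300,zt(-.045,.042)))
E
```

```text
near bed L/R [0.4278 0.0913 0.0989] [ 0.4344 -0.1043  0.0989]
near dividers top [0.4327 0.0263 0.1163] [ 0.4346 -0.0387  0.1163]
far bed [0.6802 0.1021 0.036 ] [ 0.6855 -0.0972  0.036 ]
far dividers top [0.6843 0.0361 0.0534] [ 0.6861 -0.0298  0.0534]
A top uphill L,R [0.4958 0.0215 0.1193] [ 0.4972 -0.0284  0.1193] downhill [0.5639 0.0243 0.1023] [ 0.5654 -0.0279  0.1023]
B top uphill L,R [ 0.4976 -0.0418  0.1193] [ 0.499  -0.0948  0.1193] downhill [ 0.5657 -0.0403  0.1023] [ 0.5671 -0.0924  0.1023]
scene: B uphill tops [ 0.5136 -0.103   0.1193] [ 0.5027 -0.0488  0.1193]
scene: A uphill tops [ 0.5075 -0.0363  0.1193] [0.5022 0.0177 0.1193]
scene divider near tops [ 0.442  -0.042   0.1163] [0.4397 0.0243 0.1163]
jar lid [0.5274 0.0627 0.1166]
```

```bash
cat >> h.py <<'E'
O=np.array([.568,-.0015,.065]); psi=.036
from scipy.spatial.transform import Rotation as Ro
RT=(Ro.from_euler('z',psi)*Ro.from_euler('y',np.radians(14))).as_matrix()
def W(x,y,h=0): return O+RT@np.array([x,y,h])
def tool(tgt,yaw=np.pi+psi):
    s=sense(); R=Ro.from_quat(s["ee_rot"]); Rt=Ro.from_matrix(np.array([[np.cos(yaw),np.sin(yaw),0],[np.sin(yaw),-np.cos(yaw),0],[0,0,-1]]).T.T)
    d=np.asarray(tgt)-s["tcp_pos"]
    print("t",s["time"],"tcp",s["tcp_pos"].round(4),"F",s["ft_force"].round(1),"w",round(s["width"],4))
    print("shift tool axes",R.inv().apply(d).round(4),"rotvec",(R.inv()*Rt).as_rotvec().round(4),"tcp tray",(RT.T@(s["tcp_pos"]-O)).round(4))
def start(x,y): p=W(x,y); p[2]+=.035; return p
E
python3 - <<'E'
from h import *
print(ray("scene",55,285,0),ray("top",512,275,0))
for z in(.1,.15,.2): print(z,ray("scene",20,195,z).round(3),ray("top",563,277,z).round(3))
p=start(-.108,-.066);print(p,start(-.108,0),start(.04,0)); tool(p+[0,0,.15])
E
```

```text
[ 4.08734373e-01 -3.78624941e-01 -5.55111512e-17] [ 0.39509045 -0.36811024  0.        ]
0.1 [ 0.3   -0.377  0.1  ] [ 0.394 -0.403  0.1  ]
0.15 [ 0.401 -0.371  0.15 ] [ 0.394 -0.371  0.15 ]
0.2 [ 0.502 -0.365  0.2  ] [ 0.394 -0.339  0.2  ]
[ 0.46565145 -0.07122893  0.12612756] [ 0.46327596 -0.00527169  0.12612756] [ 6.06786682e-01 -1.03075935e-04  9.03231242e-02]
t 0.1 tcp [ 0.1881 -0.5695  0.2554] F [-0.5  0.2 -1.2] w 0.0856
shift tool axes [-0.4198  0.3862 -0.0202] rotvec [ 0.0016 -0.0004  0.2829] tcp tray [-0.4343 -0.554   0.0879]
```

The bottle is 0.15 m high, so the path clears it. First I'll rotate and shut the gripper, then travel.

Call:
jog_arm --rot '[[0, 0, 0.094], [0, 0, 0.094], [0, 0, 0.094], [0, 0, 0], [0, 0, 0]]' --travel '[[0, 0, -0.01], [0, 0, -0.01], [0, 0, 0], [0, 0, 0], [0, 0, 0]]' --grip '[0, 0, 0, 0, 0]'

```text
time: 0.52
tcp_pos: [0.1881, -0.5696, 0.2756]
ee_rot: [-0.02, 1.0, 0.001, -0.0]
ft_force: [0.1, 1.1, -0.6]
width: 0.0258
```

```bash
python3 -c "
from h import *
tool(start(-.108,-.066)+[0,0,.15])"
```

```text
t 0.5167 tcp [ 0.1881 -0.5696  0.2756] F [ 0.1  1.1 -0.6] w 0.0258
shift tool axes [-2.971e-01  4.870e-01 -1.000e-04] rotvec [ 0.001  -0.0002  0.0036] tcp tray [-0.4392 -0.554   0.1076]
```

15 rows of (-0.020, 0.0325, 0).

Call:
jog_arm --rot '[[0, 0, 0], [0, 0, 0], [0, 0, 0], [0, 0, 0], [0, 0, 0]]' --travel '[[-0.02, 0.0325, 0], [-0.02, 0.0325, 0], [-0.02, 0.0325, 0], [-0.02, 0.0325, 0], [-0.02, 0.0325, 0]]' --grip '[0, 0, 0, 0, 0]'

```text
time: 0.93
tcp_pos: [0.2823, -0.402, 0.2755]
ee_rot: [-0.02, 1.0, 0.0, -0.0]
ft_force: [1.4, 0.3, 0.2]
width: -0.0001
```

Call:
jog_arm --rot '[[0, 0, 0], [0, 0, 0], [0, 0, 0], [0, 0, 0], [0, 0, 0]]' --travel '[[-0.02, 0.0325, 0], [-0.02, 0.0325, 0], [-0.02, 0.0325, 0], [-0.02, 0.0325, 0], [-0.02, 0.0325, 0]]' --grip '[0, 0, 0, 0, 0]'

```text
time: 1.35
tcp_pos: [0.3763, -0.2358, 0.2759]
ee_rot: [-0.02, 1.0, 0.0, -0.0]
ft_force: [1.8, -0.4, -1.0]
width: 0.0001
```

Call:
jog_arm --rot '[[0, 0, 0], [0, 0, 0], [0, 0, 0], [0, 0, 0], [0, 0, 0]]' --travel '[[-0.02, 0.0325, 0], [-0.02, 0.0325, 0], [-0.02, 0.0325, 0], [-0.02, 0.0325, 0], [0, 0, 0]]' --grip '[0, 0, 0, 0, 0]'

```text
time: 1.77
tcp_pos: [0.4528, -0.1001, 0.2745]
ee_rot: [-0.023, 1.0, 0.001, -0.001]
ft_force: [-0.1, -0.6, -1.6]
width: 0.0002
```

```bash
python3 -c "
from h import *
tool(start(-.108,-.066))"
```

```text
t 1.7667 tcp [ 0.4528 -0.1001  0.2745] F [-0.1 -0.6 -1.6] w 0.0002
shift tool axes [-0.0145  0.028   0.1484] rotvec [ 0.0014 -0.0022  0.0091] tcp tray [-0.1658 -0.0944  0.1746]
```

Call:
jog_arm --rot '[[0, 0, 0.009], [0, 0, 0], [0, 0, 0], [0, 0, 0], [0, 0, 0]]' --travel '[[-0.0145, 0.028, 0], [0, 0, 0.035], [0, 0, 0.035], [0, 0, 0.035], [0, 0, 0]]' --grip '[0, 0, 0, 0, 0]'

```text
time: 2.18
tcp_pos: [0.4609, -0.0758, 0.1628]
ee_rot: [-0.015, 1.0, 0.0, -0.007]
ft_force: [-0.3, 0.0, -1.3]
width: 0.0002
```

```bash
python3 - <<'E'
from h import *
import cv2
tool(start(-.108,-.066))
t=capture("top")[100:260,210:450]; a=cv2.resize(t,(720,480))
cv2.imwrite("pics/t1.png",a)
t=capture("scene")[135:305,215:435]; cv2.imwrite("pics/s1.png",cv2.resize(t,None,fx=3,fy=3,interpolation=cv2.INTER_CUBIC))
E
```

```text
t 2.1833 tcp [ 0.4609 -0.0758  0.1628] F [-0.3  0.  -1.3] w 0.0002
shift tool axes [-0.0054  0.0044  0.0366] rotvec [ 0.001  -0.0131 -0.0055] tcp tray [-0.1301 -0.0704  0.0683]
```

View pics/s1.png

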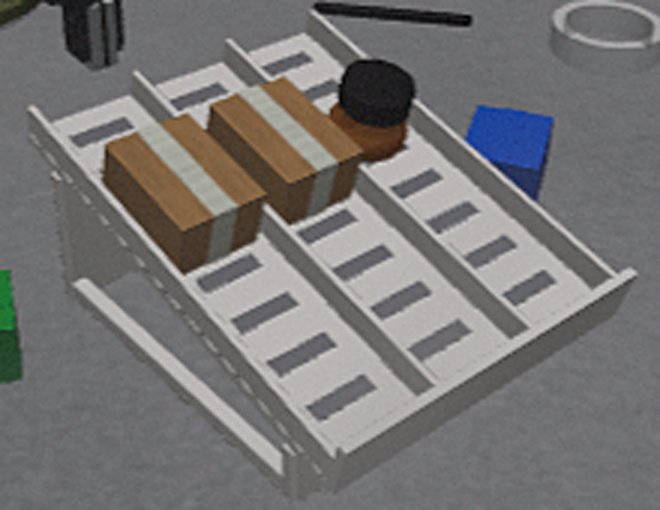

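View pics/t1.png

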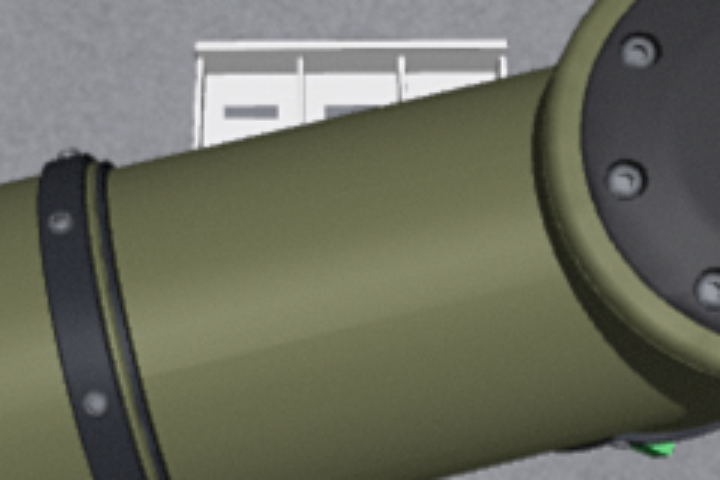

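The scene view shows the shut fingertips at about crop (97,66), or px (247,157). The cartons haven't moved. The arm hides the tray in the top view. I'll check that tip pixel against the TCP reading.

```bash
python3 - <<'E'
from h import *
tool(start(-.108,-.066))
s=sense(); c=get_calibration("scene"); f=200/np.tan(np.radians(c["fovy"]/2))
for L in(.025,):
    q=c["view"]@np.append(s["tcp_pos"]-[0,0,L],1); print(q[0]/q[2]*f+c["cx"],q[1]/q[2]*f+c["cy"])
E
```

```text
t 2.2833 tcp [ 0.4641 -0.0767  0.1712] F [ 0.5 -0.4  1.6] w 0.0001
shift tool axes [-0.0018  0.0055  0.0451] rotvec [-0.0013 -0.0021 -0.0066] tcp tray [-0.1291 -0.0714  0.0773]
246.8358002359473 153.40446969077692
```

Call:
jog_arm --rot '[[0, 0, -0.006], [0, 0, 0], [0, 0, 0], [0, 0, 0]]' --travel '[[0, 0.0055, 0.02], [0, 0, 0.02], [0, 0, 0.005], [0, 0, 0]]' --grip '[0, 0, 0, 0]'

```text
time: 2.62
tcp_pos: [0.4647, -0.0709, 0.1274]
ee_rot: [-0.017, 1.0, -0.0, 0.0]
ft_force: [-0.5, 0.3, -0.6]
width: -0.0002
```

```bash
python3 - <<'E'
from h import *
import cv2
t=capture("scene")[135:305,215:435]; cv2.imwrite("pics/s2.png",cv2.resize(t,None,fx=3,fy=3,interpolation=cv2.INTER_CUBIC))
tool(start(-.108,-.066)); tool(start(.035,-.066))
E
```

```text
t 2.6667 tcp [ 0.4652 -0.071   0.1285] F [0.7 0.5 0.6] w -0.0001
shift tool axes [-0.0004 -0.0003  0.0023] rotvec [-0.0005  0.002  -0.0017] tcp tray [-0.1174 -0.0657  0.0361]
t 2.6667 tcp [ 0.4652 -0.071   0.1285] F [0.7 0.5 0.6] w -0.0001
shift tool axes [-0.1391 -0.      0.0372] rotvec [-0.0005  0.002  -0.0017] tcp tray [-0.1174 -0.0657  0.0361]
```

View pics/s2.png

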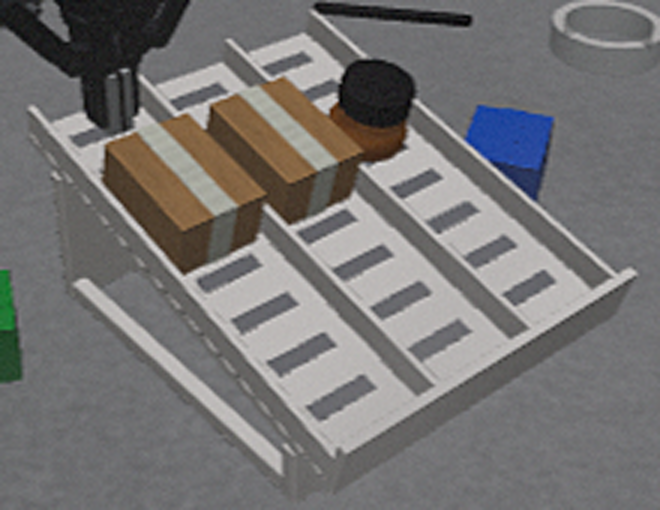

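The shut fingers at crop (110,125) are in the right-hand lane behind carton B and clear of both walls. Now I'll push it downhill slowly.

Call:
jog_arm --rot '[[0, 0, 0], [0, 0, 0], [0, 0, 0], [0, 0, 0], [0, 0, 0]]' --travel '[[-0.007, 0, 0.003], [-0.007, 0, 0.0025], [-0.007, 0, 0.002], [-0.006, 0, 0.0015], [-0.006, 0, 0.0015]]' --grip '[0, 0, 0, 0, 0]'

```text
time: 3.08
tcp_pos: [0.4983, -0.0697, 0.1158]
ee_rot: [-0.017, 1.0, -0.0, -0.0]
ft_force: [-0.5, 0.0, 0.6]
width: -0.0002
```

Call:
jog_arm --rot '[[0, 0, 0], [0, 0, 0], [0, 0, 0], [0, 0, 0], [0, 0, 0]]' --travel '[[-0.006, 0, 0.0015], [-0.006, 0, 0.0015], [-0.006, 0, 0.0015], [-0.006, 0, 0.0015], [-0.006, 0, 0.0015]]' --grip '[0, 0, 0, 0, 0]'

```text
time: 3.5
tcp_pos: [0.528, -0.0686, 0.1081]
ee_rot: [-0.017, 1.0, 0.0, -0.0]
ft_force: [-0.1, -0.3, 0.8]
width: -0.0001
```

```bash
python3 - <<'E'
from h import *
import cv2
t=capture("scene")[135:305,215:435]; cv2.imwrite("pics/s3.png",cv2.resize(t,None,fx=3,fy=3,interpolation=cv2.INTER_CUBIC))
tool(start(.039,-.066))
E
```

```text
t 3.55 tcp [ 0.5285 -0.0685  0.1076] F [-1.1  1.   0.2] w -0.0001
shift tool axes [-0.0797 -0.0003  0.017 ] rotvec [-0.     -0.0003 -0.0021] tcp tray [-0.051  -0.0656  0.0312]
```

View pics/s3.png

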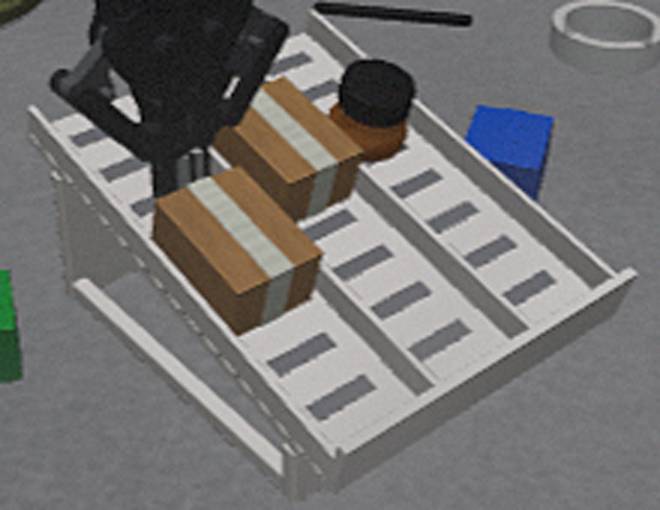

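Carton B is sliding straight. Its top is at crop (160–320,170–290), and carton A and the jar haven't moved. I'll continue.

Call:
jog_arm --rot '[[0, 0, 0], [0, 0, 0], [0, 0, 0], [0, 0, 0], [0, 0, 0]]' --travel '[[-0.006, 0, 0.001], [-0.006, 0, 0.001], [-0.006, 0, 0.0013], [-0.006, 0, 0.0013], [-0.006, 0, 0.0013]]' --grip '[0, 0, 0, 0, 0]'

```text
time: 3.97
tcp_pos: [0.558, -0.0675, 0.1022]
ee_rot: [-0.017, 1.0, 0.0, -0.0]
ft_force: [-0.3, -0.1, -0.0]
width: -0.0004
```

Call:
jog_arm --rot '[[0, 0, 0], [0, 0, 0], [0, 0, 0], [0, 0, 0], [0, 0, 0]]' --travel '[[-0.006, 0, 0.0013], [-0.006, 0, 0.0013], [-0.006, 0, 0.0013], [-0.006, 0, 0.0013], [-0.006, 0, 0.0013]]' --grip '[0, 0, 0, 0, 0]'

```text
time: 4.38
tcp_pos: [0.588, -0.0666, 0.0957]
ee_rot: [-0.017, 1.0, 0.0, -0.0]
ft_force: [-0.6, -0.1, -1.0]
width: 0.0001
```

Call:
jog_arm --rot '[[0, 0, 0], [0, 0, 0], [0, 0, 0]]' --travel '[[-0.006, 0, 0.0015], [-0.005, 0, 0.0013], [0, 0, 0]]' --grip '[0, 0, 0]'

```text
time: 4.63
tcp_pos: [0.599, -0.0662, 0.0926]
ee_rot: [-0.017, 1.0, -0.0, -0.0]
ft_force: [-0.8, -1.1, 0.2]
width: -0.0001
```

```bash
python3 - <<'E'
from h import *
import cv2
t=capture("scene")[135:305,215:435]; cv2.imwrite("pics/s4.png",cv2.resize(t,None,fx=3,fy=3,interpolation=cv2.INTER_CUBIC))
tool(start(.039,-.066))
E
```

```text
t 4.6833 tcp [ 0.5987 -0.0662  0.0928] F [ 0.  -0.  -0.7] w 0.0004
shift tool axes [-0.0095 -0.0002  0.0022] rotvec [ 0.     -0.0004 -0.0023] tcp tray [ 0.0208 -0.0658  0.0338]
```

View pics/s4.png

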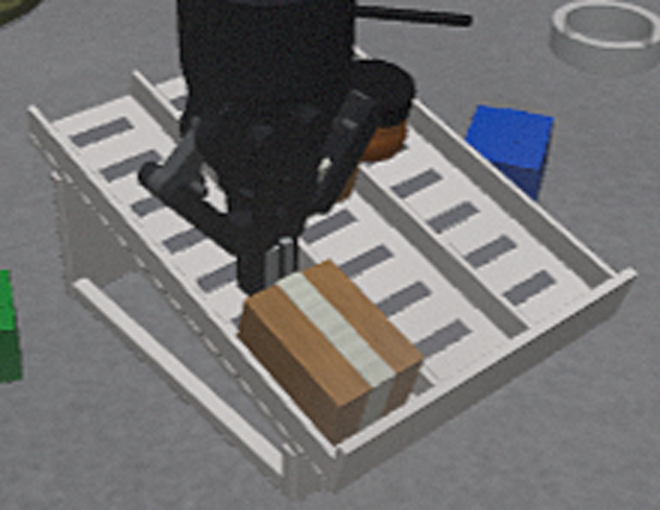

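Carton B is near the stop, with a visible gap of about 1 cm. I'll creep until the force rises.

Call:
jog_arm --rot '[[0, 0, 0], [0, 0, 0], [0, 0, 0], [0, 0, 0], [0, 0, 0]]' --travel '[[-0.0025, 0, 0.0006], [-0.0025, 0, 0.0006], [-0.002, 0, 0.0005], [-0.002, 0, 0.0005], [0, 0, 0]]' --grip '[0, 0, 0, 0, 0]'

```text
time: 5.1
tcp_pos: [0.6076, -0.0659, 0.0908]
ee_rot: [-0.017, 1.0, 0.0, 0.0]
ft_force: [-0.2, -0.8, -0.3]
width: 0.0002
```

Call:
jog_arm --rot '[[0, 0, 0], [0, 0, 0]]' --travel '[[-0.002, 0, 0.0005], [0, 0, 0]]' --grip '[0, 0]'

```text
time: 5.27
tcp_pos: [0.6095, -0.0658, 0.0903]
ee_rot: [-0.017, 1.0, 0.0, -0.0]
ft_force: [0.1, 0.3, -0.2]
width: 0.0002
```

```bash
python3 - <<'E'
from h import *
import cv2
t=capture("scene")[135:305,215:435]; cv2.imwrite("pics/s5.png",cv2.resize(t,None,fx=3,fy=3,interpolation=cv2.INTER_CUBIC))
tool(start(.039,-.066))
E
```

```text
t 5.3167 tcp [ 0.6095 -0.0658  0.0903] F [ 0.9 -0.5  0.2] w -0.0004
shift tool axes [ 0.0013 -0.0003 -0.0002] rotvec [ 0.0001  0.     -0.0022] tcp tray [ 0.0318 -0.0658  0.0341]
```

View pics/s5.png

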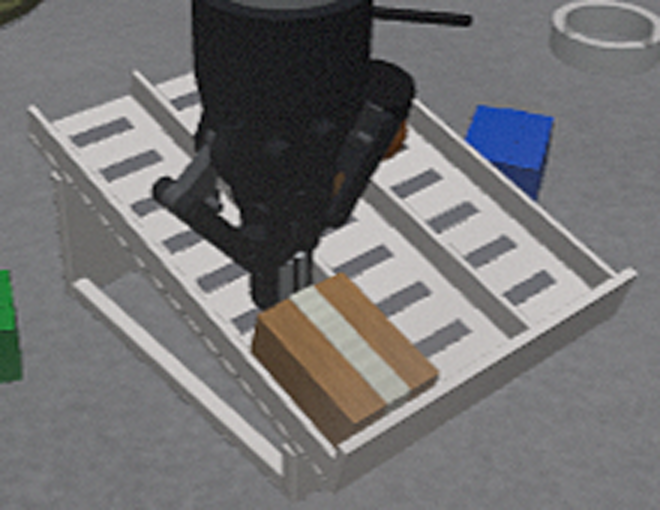

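Call:
jog_arm --rot '[[0, 0, 0], [0, 0, 0]]' --travel '[[-0.002, 0, 0.0005], [0, 0, 0]]' --grip '[0, 0]'

```text
time: 5.48
tcp_pos: [0.6105, -0.066, 0.0901]
ee_rot: [-0.017, 1.0, -0.0, -0.001]
ft_force: [-6.2, 0.3, 3.6]
width: 0.0
```

Call:
jog_arm --rot '[[0, 0, 0], [0, 0, 0]]' --travel '[[-0.0015, 0, 0.0004], [0, 0, 0]]' --grip '[0, 0]'

```text
time: 5.65
tcp_pos: [0.6107, -0.066, 0.09]
ee_rot: [-0.017, 1.0, -0.0, -0.003]
ft_force: [-13.2, 1.4, 9.3]
width: -0.0
```

The force jumped to 6 N, then 13 N, with no further advance, so carton B is on the stop. I'll back off, rise and go round to lane A.

Call:
jog_arm --rot '[[0, 0, 0], [0, 0, 0], [0, 0, 0], [0, 0, 0], [0, 0, 0]]' --travel '[[0.006, 0, -0.0025], [0.012, 0, -0.005], [0, 0, -0.035], [0, 0, -0.035], [0, 0, -0.035]]' --grip '[0, 0, 0, 0, 0]'

```text
time: 6.07
tcp_pos: [0.5944, -0.0665, 0.2033]
ee_rot: [-0.017, 1.0, -0.0, -0.0]
ft_force: [0.9, -0.2, 0.1]
width: -0.0
```

Call:
jog_arm --rot '[[0, 0, 0], [0, 0, 0], [0, 0, 0], [0, 0, 0], [0, 0, 0]]' --travel '[[0.03, 0, 0], [0.03, 0, 0], [0.03, 0.02, 0], [0.025, 0.025, 0], [0.012, 0.02, 0]]' --grip '[0, 0, 0, 0, 0]'

```text
time: 6.48
tcp_pos: [0.4639, -0.0053, 0.2026]
ee_rot: [-0.016, 1.0, 0.001, 0.001]
ft_force: [0.7, 1.3, 0.8]
width: -0.0004
```

Call:
jog_arm --rot '[[0, 0, 0], [0, 0, 0]]' --travel '[[0, 0, 0], [0, 0, 0]]' --grip '[0, 0]'

```text
time: 6.65
tcp_pos: [0.4656, -0.0049, 0.2028]
ee_rot: [-0.018, 1.0, 0.001, 0.001]
ft_force: [-0.0, 0.0, -0.0]
width: -0.0003
```

```bash
python3 - <<'E'
from h import *
tool(start(-.108,0))
E
```

```text
t 6.65 tcp [ 0.4656 -0.0049  0.2028] F [-0.  0. -0.] w -0.0003
shift tool axes [ 0.0025 -0.0004  0.0767] rotvec [0.001  0.0025 0.0001] tcp tray [-0.1328  0.0003  0.1089]
```

Call:
jog_arm --rot '[[0, 0, 0], [0, 0, 0], [0, 0, 0], [0, 0, 0], [0, 0, 0]]' --travel '[[0.002, 0, 0.03], [0, 0, 0.03], [0, 0, 0.015], [0, 0, 0], [0, 0, 0]]' --grip '[0, 0, 0, 0, 0]'

```text
time: 7.07
tcp_pos: [0.4639, -0.0065, 0.1268]
ee_rot: [-0.017, 1.0, -0.001, -0.001]
ft_force: [-0.6, 1.3, 1.0]
width: 0.0
```

```bash
python3 - <<'E'
from h import *
import cv2
t=capture("scene")[135:305,215:435]; cv2.imwrite("pics/s6.png",cv2.resize(t,None,fx=3,fy=3,interpolation=cv2.INTER_CUBIC))
tool(start(-.108,0))
E
```

```text
t 7.1167 tcp [ 0.4645 -0.0062  0.1281] F [ 1.2 -0.2  1.3] w 0.0002
shift tool axes [0.0012 0.001  0.002 ] rotvec [-0.0006  0.001  -0.0027] tcp tray [-0.1158 -0.001   0.0362]
```

View pics/s6.png

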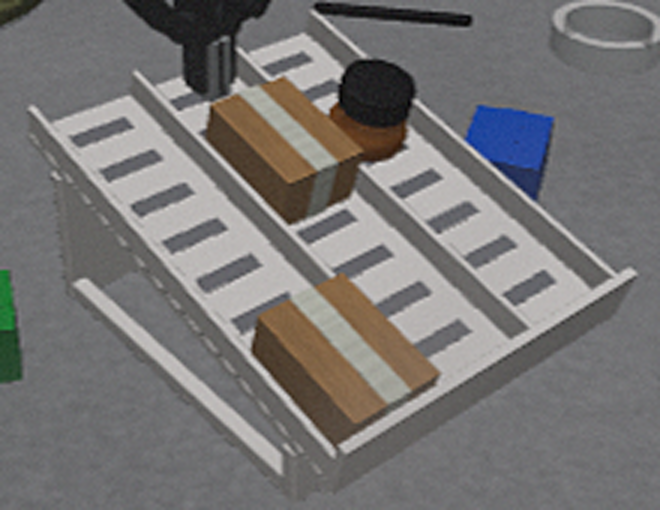

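Carton B rests square against the stop. The fingers at crop (210,90) sit behind carton A in the middle lane. I'll push A and watch the forces and the jar.

Call:
jog_arm --rot '[[0, 0, 0], [0, 0, 0], [0, 0, 0], [0, 0, 0], [0, 0, 0]]' --travel '[[-0.007, 0, 0.0018], [-0.007, 0, 0.0018], [-0.006, 0, 0.0015], [-0.006, 0, 0.0015], [-0.006, 0, 0.0015]]' --grip '[0, 0, 0, 0, 0]'

```text
time: 7.53
tcp_pos: [0.4966, -0.0046, 0.1189]
ee_rot: [-0.017, 1.0, 0.0, 0.0]
ft_force: [-0.3, 0.5, 0.2]
width: -0.0002
```

```bash
python3 - <<'E'
from h import *
import cv2
t=capture("scene")[135:305,215:435]; cv2.imwrite("pics/s7.png",cv2.resize(t,None,fx=3,fy=3,interpolation=cv2.INTER_CUBIC))
tool(start(.039,0))
E
```

```text
t 7.5833 tcp [ 0.4969 -0.0046  0.1183] F [-1.2  1.2  0. ] w 0.0002
shift tool axes [-0.109   0.0008  0.0277] rotvec [-0.0002 -0.0005 -0.0023] tcp tray [-0.0819 -0.0005  0.0345]
```

View pics/s7.png

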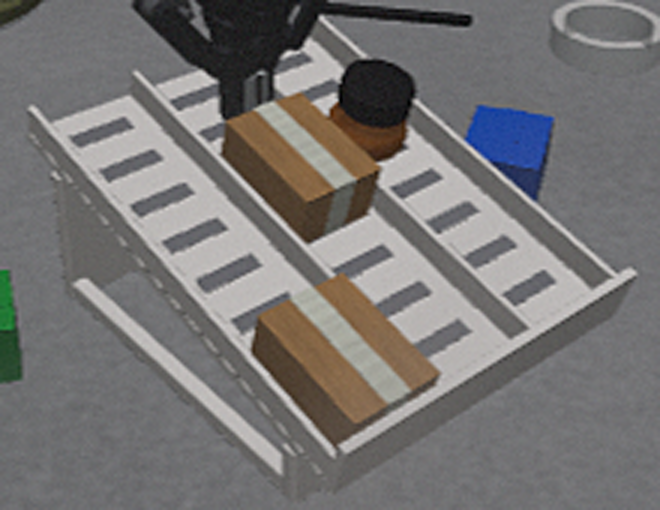

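Carton A is sliding and the jar at crop (375,110) hasn't moved. The right linkage stays above the lid.

Call:
jog_arm --rot '[[0, 0, 0], [0, 0, 0], [0, 0, 0], [0, 0, 0]]' --travel '[[-0.006, 0, 0.0015], [-0.006, 0, 0.0015], [-0.006, 0, 0.0015], [-0.006, 0, 0.0015]]' --grip '[0, 0, 0, 0]'

```text
time: 7.92
tcp_pos: [0.5203, -0.0038, 0.1127]
ee_rot: [-0.017, 1.0, 0.0, -0.0]
ft_force: [-0.3, 0.3, -0.1]
width: -0.0
```

```bash
python3 - <<'E'
from h import *
import cv2
t=capture("scene")[135:305,215:435]; cv2.imwrite("pics/s8.png",cv2.resize(t,None,fx=3,fy=3,interpolation=cv2.INTER_CUBIC))
tool(start(.039,0))
E
```

```text
t 7.9667 tcp [ 0.5208 -0.0038  0.1122] F [-0.8  0.4 -0.5] w 0.0002
shift tool axes [-0.0851  0.0008  0.0216] rotvec [-0.0002 -0.0004 -0.0022] tcp tray [-0.0573 -0.0006  0.0344]
```

View pics/s8.png

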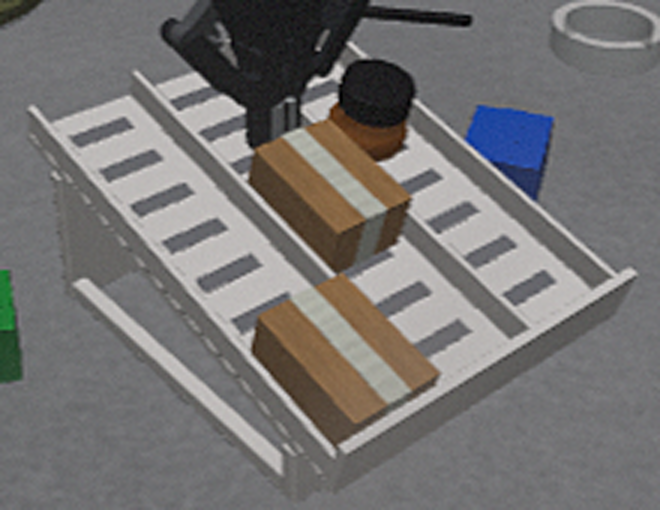

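All is straight and the jar hasn't moved. I'll continue, checking force after each call.

Call:
jog_arm --rot '[[0, 0, 0], [0, 0, 0], [0, 0, 0], [0, 0, 0]]' --travel '[[-0.006, 0, 0.0015], [-0.006, 0, 0.0015], [-0.006, 0, 0.0015], [-0.006, 0, 0.0015]]' --grip '[0, 0, 0, 0]'

```text
time: 8.3
tcp_pos: [0.5443, -0.003, 0.1068]
ee_rot: [-0.017, 1.0, 0.0, 0.0]
ft_force: [-0.6, -0.0, 1.0]
width: 0.0
```

Call:
jog_arm --rot '[[0, 0, 0], [0, 0, 0], [0, 0, 0], [0, 0, 0]]' --travel '[[-0.006, 0, 0.0015], [-0.006, 0, 0.0015], [-0.006, 0, 0.0015], [-0.006, 0, 0.0015]]' --grip '[0, 0, 0, 0]'

```text
time: 8.63
tcp_pos: [0.5683, -0.0022, 0.1007]
ee_rot: [-0.017, 1.0, 0.0, -0.0]
ft_force: [-0.6, -0.0, 0.4]
width: 0.0003
```

Call:
jog_arm --rot '[[0, 0, 0], [0, 0, 0], [0, 0, 0], [0, 0, 0], [0, 0, 0]]' --travel '[[-0.006, 0, 0.0015], [-0.006, 0, 0.0015], [-0.006, 0, 0.0015], [-0.006, 0, 0.0015], [-0.005, 0, 0.0013]]' --grip '[0, 0, 0, 0, 0]'

```text
time: 9.05
tcp_pos: [0.5973, -0.0012, 0.0934]
ee_rot: [-0.017, 1.0, 0.0, -0.0]
ft_force: [-1.2, -0.6, 1.0]
width: 0.0002
```

Call:
jog_arm --rot '[[0, 0, 0], [0, 0, 0], [0, 0, 0], [0, 0, 0]]' --travel '[[-0.003, 0, 0.0008], [-0.002, 0, 0.0005], [-0.002, 0, 0.0005], [0, 0, 0]]' --grip '[0, 0, 0, 0]'

```text
time: 9.38
tcp_pos: [0.6038, -0.001, 0.0915]
ee_rot: [-0.017, 1.0, 0.0, -0.0]
ft_force: [0.1, -0.6, -0.4]
width: -0.0001
```

```bash
python3 - <<'E'
from h import *
import cv2
t=capture("scene")[135:305,215:435]; cv2.imwrite("pics/s9.png",cv2.resize(t,None,fx=3,fy=3,interpolation=cv2.INTER_CUBIC))
tool(start(.039,0))
E
```

```text
t 9.4333 tcp [ 0.6037 -0.001   0.0917] F [ 0.3  1.  -0.3] w -0.0003
shift tool axes [-0.0022  0.0008  0.0011] rotvec [ 0.0001 -0.0001 -0.0023] tcp tray [ 0.0282 -0.0008  0.0345]
```

View pics/s9.png

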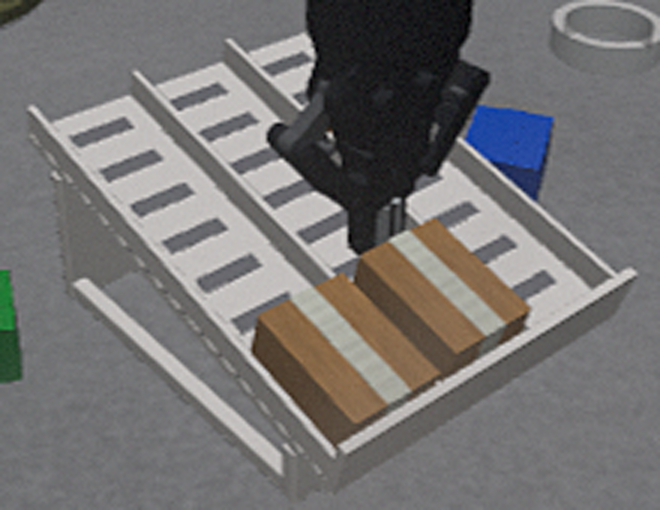

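Call:
jog_arm --rot '[[0, 0, 0], [0, 0, 0], [0, 0, 0]]' --travel '[[-0.002, 0, 0.0005], [-0.002, 0, 0.0005], [0, 0, 0]]' --grip '[0, 0, 0]'

```text
time: 9.68
tcp_pos: [0.6079, -0.0008, 0.0907]
ee_rot: [-0.017, 1.0, 0.0, 0.0]
ft_force: [-0.7, 0.1, 0.6]
width: 0.0
```

Call:
jog_arm --rot '[[0, 0, 0], [0, 0, 0]]' --travel '[[-0.0015, 0, 0.0004], [0, 0, 0]]' --grip '[0, 0]'

```text
time: 9.85
tcp_pos: [0.6083, -0.0009, 0.0906]
ee_rot: [-0.017, 1.0, -0.0, -0.001]
ft_force: [-6.2, 0.4, 3.9]
width: 0.0001
```

Carton A is on the stop (6 N). I'll retreat and clear the view.

Call:
jog_arm --rot '[[0, 0, 0], [0, 0, 0], [0, 0, 0], [0, 0, 0], [0, 0, 0]]' --travel '[[0.006, 0, -0.0025], [0.008, 0, -0.004], [0, 0, -0.035], [0, 0, -0.04], [0, 0, -0.04]]' --grip '[0, 0, 0, 0, 0]'

```text
time: 10.27
tcp_pos: [0.5941, -0.0015, 0.2134]
ee_rot: [-0.017, 1.0, -0.0, -0.0]
ft_force: [1.1, 0.9, 0.4]
width: 0.0
```

Call:
jog_arm --rot '[[0, 0, 0], [0, 0, 0], [0, 0, 0], [0, 0, 0], [0, 0, 0]]' --travel '[[0.02, -0.03, -0.02], [0.02, -0.03, -0.02], [0.02, -0.035, 0], [0.02, -0.035, 0], [0.02, -0.035, 0]]' --grip '[0, 0, 0, 0, 0]'

```text
time: 10.68
tcp_pos: [0.4994, -0.1706, 0.253]
ee_rot: [-0.017, 1.0, 0.0, 0.001]
ft_force: [-0.3, -1.8, -0.8]
width: 0.0002
```

Call:
jog_arm --rot '[[0, 0, 0], [0, 0, 0], [0, 0, 0], [0, 0, 0], [0, 0, 0]]' --travel '[[0.02, -0.035, 0], [0.02, -0.035, 0], [0.02, -0.035, 0], [0.02, -0.035, 0], [0.02, -0.035, 0]]' --grip '[0, 0, 0, 0, 0]'

```text
time: 11.1
tcp_pos: [0.4052, -0.3491, 0.2528]
ee_rot: [-0.017, 1.0, -0.0, 0.001]
ft_force: [-0.1, -0.0, 0.8]
width: -0.0002
```

```bash
python3 - <<'E'
from h import *
import cv2
t=capture("top"); cv2.imwrite("pics/t10.png",cv2.resize(t[100:260,210:450],None,fx=3.3,fy=3.3,interpolation=cv2.INTER_CUBIC))
t=capture("scene")[135:305,215:435]; cv2.imwrite("pics/s10.png",cv2.resize(t,None,fx=3,fy=3,interpolation=cv2.INTER_CUBIC))
print(sense()["tcp_pos"],sense()["time"])
E
```

```text
[ 0.40358069 -0.35148642  0.25244467] 11.2
```

View pics/t10.png

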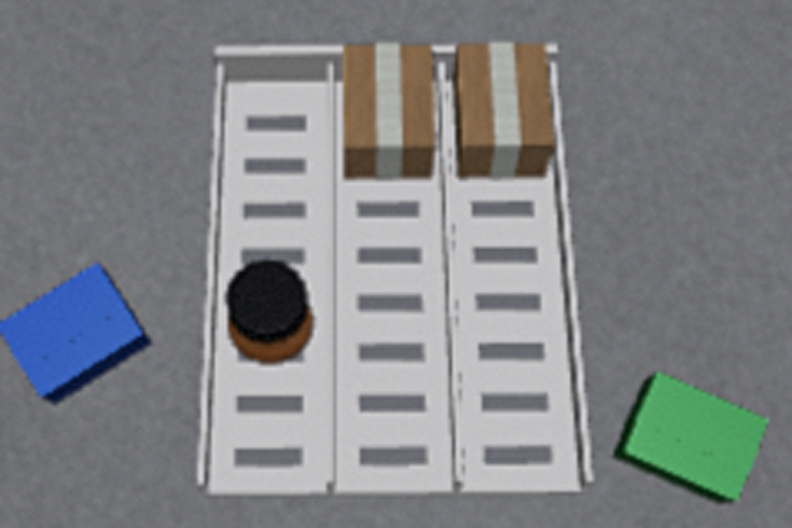

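View pics/s10.png

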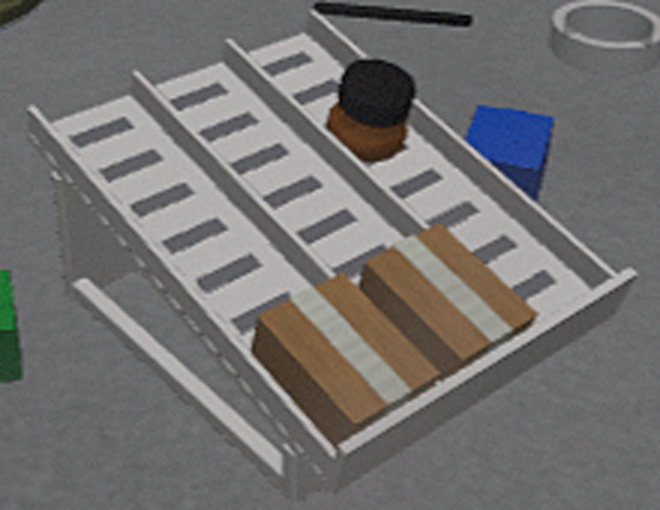

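Both cartons are square in their lanes against the stop, with uphill bottom edges at crop row ~178 in the top view. The jar's lid is still at (267,300), as at the start. One numeric check, then I'll hand in.

```bash
python3 - <<'E'
from h import *
for a in(389,505):
    p=ray("top",210+a/3.3-.35,100+178/3.3-.35,zt(.05,0)); print("uphill foot, tray (expect x .05):",(RT.T@(p-O)).round(4))
print(finish_job(),sense()["time"])
E
```

```text
uphill foot, tray (expect x .05): [ 0.0491 -0.0008 -0.0002]
uphill foot, tray (expect x .05): [ 0.0485 -0.0686 -0.0004]
the job is handed in; nothing more can be done
the job is handed in; nothing more can be done
```

Both cartons now lie flat against the stop, and I handed the job in at about 11 s of the 42 s allowed; `finish_job()` gives no verdict.

I pushed each carton down its lane from behind with shut fingers, the right-hand lane first and then the middle one. I stopped when the force rose from about 1 N to between 6 and 13 N with almost no further advance.

- **Cartons:** in the last top picture their uphill bottom edges measure x = 49.1 mm and 48.5 mm in the tray frame, where 50 mm is touching the stop. Both look flat and in line with their lanes; I judged that by eye.
- **Jar:** its lid is at the same pixel as at the start, so it was not moved.
- **Look-alikes:** the blue and green boxes were not touched.

**Disagreement:** the two cameras put the tray's x position about 5 mm apart. I used a value between them, weighted towards the top view, and relied on contact force to decide when each carton had reached the stop.

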